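Fit the clamp screws around an old painted panel

TASK

Fit every wing-headed clamp screw from the wooden rack into a panel clamp bush of its own around the old painted panel: set it upright in the bush, turn it gently backward (counter-clockwise) until it drops into the start of its thread (unless it already has), then drive it forward (clockwise) until its flange sits fully home on the rim. Never force a screw, do not touch the painted panel and leave the other things on the bench where they are.

Things in the scene. Friction and masses are not known exactly. Their poses are not given: they have to be found in the camera images.
- wing0 (a point): centre of a clamp screw's wing, its grip: a black upright bar 40 mm long (this point's x), 14 mm thick (y), 30 mm high (z up). Below it a steel flange disc, 52 mm across, 4 mm thick, its underside 19 mm below this point. There are 3 or 4 alike screws (an absent one reads None); at the start each hangs by its flange between the rack's rails and can slide along them
- screw0: the whole screw of wing0, 0.14 kg, upright; origin at the tip of its shank, 71 mm below the wing's centre, axes as the wing. Under the flange a collar 28 mm across, 3.5 mm deep, then a steel shank 16 mm across (last 6 mm: 11 mm). Its thread is two round lugs, 5 mm thick, 30 mm over both, along x, 34.6 mm below the wing's centre
- mouth0 (a point): centre of the top rim of the upright steel bush of a panel clamp, z up. Rim 62 mm above the table, 45 mm across outside, bore 33 mm. Inside, two brass thread flights 180 degrees apart leave 19 mm free in the middle for the shank. With the screw home, the wing's centre is 19 mm above this point. Four such clamps stand at the panel's four edges; any screw fits any bush
- bush0: the threaded bush under mouth0, 56 mm high, origin at its foot. Its yaw does NOT tell where the thread starts (differs per bush): feel for it. Set on the flights, the wing's centre is 26 to 34 mm above the rim; turned backward (counter-clockwise from above) it climbs 20 mm per turn, then within 2.4 rad in all drops to about 22.5 mm, and further back is blocked
- bush1: the bush under mouth1, as bush0. After the drop, turning forward (clockwise from above) 1 to 1.8 rad lowers the screw, 20 mm per turn, until its flange rests on the rim (wing's centre 19 mm above it); 0.6 rad further the thread ends. 3 mm free play up and down. Turned forward before the drop, the lugs run against the blunt thread end and jam. Let go, it sinks by its own weight in the play and stays
- bush2: the bush under mouth2, as bush0 and bush1; more than 60 N between a screw and its bush counts as forcing it
- bush3: the bush under mouth3, as bush0 and bush1
- wing1 (a point): centre of the wing of another screw, just as wing0; None if absent
- screw1: the whole screw of wing1, as screw0; None if absent
- mouth1 (a point): centre of the rim of another clamp bush, just as mouth0
- wing2 (a point): centre of the wing of another screw, just as wing0; None if absent
- screw2: the whole screw of wing2, as screw0; None if absent
- mouth2 (a point): centre of the rim of another clamp bush, just as mouth0
- wing3 (a point): centre of the wing of another screw, just as wing0; None if absent
- screw3: the whole screw of wing3, as screw0; None if absent
- mouth3 (a point): centre of the rim of another clamp bush, just as mouth0
- rack_top (a point): middle of the top of the fixed wooden rack: two rails along this point's x, 310 mm long, 64 mm high, each 30 mm wide with a gap of 33 mm, an end stop 18 mm high at each end; the screws' flanges rest on the rails
- panel: old painted wooden panel, fixed, 160 x 200 x 22 mm thick, origin at the middle of its underside; a clamp stands at the middle part of each edge
- jar_a: squat glass jar with green lid, 66 mm across, 75 mm high; origin on its underside; a bystander
- jar_b: slim glass jar with green lid, 52 mm across, 120 mm high; origin on its underside; a bystander
- vial: small amber bottle, 40 mm across, 85 mm high; origin on its underside; a bystander
- tin: red tin box with a steel lid, 78 x 78 x 98 mm; origin on its underside; a bystander
- brush: paint brush, 190 mm long, lying; origin on its underside; a bystander
- pot: white open pot, 84 mm across, 75 mm high; origin on its underside; a bystander
Mind the look-alikes: they are no part of the job. What is shaped like the screw1 but blue or pink is not meant. What is shaped like the screw3 but purple is not meant.

How it is judged:
At the end, for the whole second after the job is handed in: Every screw present stands in a bush of its own, its axis within 4 mm of the bush's centre and its flange underside within 1.7 mm of the rim, at rest (((horizontal distance between wing0 and mouth0 below 0.004 m and z of wing0 in the frame of mouth0 between 0.015 and 0.0207 m) or (horizontal distance between wing0 and mouth1 below 0.004 m and z of wing0 in the frame of mouth1 between 0.015 and 0.0207 m) or (horizontal distance between wing0 and mouth2 below 0.004 m and z of wing0 in the frame of mouth2 between 0.015 and 0.0207 m) or (horizontal distance between wing0 and mouth3 below 0.004 m and z of wing0 in the frame of mouth3 between 0.015 and 0.0207 m)) and ((horizontal distance between wing1 and mouth0 below 0.004 m and z of wing1 in the frame of mouth0 between 0.015 and 0.0207 m) or (horizontal distance between wing1 and mouth1 below 0.004 m and z of wing1 in the frame of mouth1 between 0.015 and 0.0207 m) or (horizontal distance between wing1 and mouth2 below 0.004 m and z of wing1 in the frame of mouth2 between 0.015 and 0.0207 m) or (horizontal distance between wing1 and mouth3 below 0.004 m and z of wing1 in the frame of mouth3 between 0.015 and 0.0207 m)) and ((horizontal distance between wing2 and mouth0 below 0.004 m and z of wing2 in the frame of mouth0 between 0.015 and 0.0207 m) or (horizontal distance between wing2 and mouth1 below 0.004 m and z of wing2 in the frame of mouth1 between 0.015 and 0.0207 m) or (horizontal distance between wing2 and mouth2 below 0.004 m and z of wing2 in the frame of mouth2 between 0.015 and 0.0207 m) or (horizontal distance between wing2 and mouth3 below 0.004 m and z of wing2 in the frame of mouth3 between 0.015 and 0.0207 m)) and ((horizontal distance between wing3 and mouth0 below 0.004 m and z of wing3 in the frame of mouth0 between 0.015 and 0.0207 m) or (horizontal distance between wing3 and mouth1 below 0.004 m and z of wing3 in the frame of mouth1 between 0.015 and 0.0207 m) or (horizontal distance between wing3 and mouth2 below 0.004 m and z of wing3 in the frame of mouth2 between 0.015 and 0.0207 m) or (horizontal distance between wing3 and mouth3 below 0.004 m and z of wing3 in the frame of mouth3 between 0.015 and 0.0207 m)) and linear speed of each of screw0, screw1, screw2, screw3 below 0.02 m/s); the robot touches nothing.
It fails at once if a screw is forced in its bush (more than 60 N between them) (contact force between any of screw0, screw1, screw2, screw3 and bush0 above 60 N or contact force between any of screw0, screw1, screw2, screw3 and bush1 above 60 N or contact force between any of screw0, screw1, screw2, screw3 and bush2 above 60 N or contact force between any of screw0, screw1, screw2, screw3 and bush3 above 60 N).
It fails at once if the painted panel is touched by the robot or by a screw (more than 2 N) (contact force between any of the fingers, the arm, screw0, screw1, screw2, screw3 and panel above 2 N).
It fails at once if a bystander is moved more than 25 mm (distance of any of jar_a, jar_b, vial, tin, brush, pot from where it was at the start of the episode above 0.025 m).
Of screw0, screw1, screw2, screw3 only 3 to 4 are there at a start; the rules pass over those that are not, and their reading is None.
At some moment in a run one of screw0, screw1, screw2, screw3 may be knocked a few centimetres aside while the robot is not near it.
It also fails if it takes over 210 s, if anything falls off the work surface, if the arm or the gripper's body presses on something with over 40 N, if the wrist force passes 120 N, or if a joint passes its speed limit or range.

ROBOT

A 6-joint arm with a two-finger parallel gripper is mounted at the origin on the work surface. World frame = base frame: x ahead of the robot, y to its left, z up, the work surface at z = 0. Lengths are in m, angles in rad, forces in N, time in s.
With the tool pointing down it reaches from about 0.3 to 0.95 m from the base axis. Payload 3.1 kg.
Tool frame: the origin (TCP) lies midway between the tips of the shut fingers; the grasp point (between the pads) lies 19 mm behind it; z points along the fingers, y is the direction in which the jaws open and shut (so a half turn about z gives the same grasp; the last joint's range is limited). The gripper opens to 85 mm and grips with 20 to 120 N. Pads are 22 mm wide; open, the fingers measure 114 mm over their backs; the gripper's body (76 mm by 85 mm) begins 54 mm behind the grasp point. The pads swing forward as they close: fully open they stand 13 mm farther back than shut.
Start: joints at [1.149, 0.308, 1.634, -0, 1.2, -0.07], TCP at [0.215, 0.587, 0.231] pointing down, gripper open.
Joint ranges: [-3.06, 3.06], [-0.79, 1.96], [0.05, 2.63], [-1.19, 4.34], [0.05, 2.64], [-2.94, 2.94]. Speed limits (rad/s): [2.79, 2.79, 3.14, 3.14, 3.14, 3.14].

INTERFACE

Orientations are given as [roll, pitch, yaw] about the fixed x, y, z axes, in that order (R = Rz(yaw) Ry(pitch) Rx(roll)).
In Python, from workcell import * gives the robot as it stands. The module is installed in compiled form; this text tells all that it offers. Calls block until the motion is done:
- reach(position, orientation): joint-space move of the TCP to a pose.
- move_linear(position, ori=None, vel=0.15, force_limit=None): straight line of the TCP; ori=None keeps the orientation; vel is the mean speed in m/s. With force_limit (N) it stops when the force on the tool has changed by that much, and returns True; else False.
- movej(angles): joint-space move.
- set_gripper(opening, grasp_force=None): finger opening in m; grasp_force is the grip in N (None keeps the last); returns when the fingers have stopped.
- hold(seconds).
- inverse_kinematics(position, orientation): joint angles nearest the present ones, or None.
- camera(name): name is "scene" or "top" or "wrist"; returns (picture, depth): 384x512x3 uint8, blue, green, red; 384x512 float32, m along the optical axis (not along the pixel's ray), 0 where there is no reading.
- camera_info(name): a dict with "fx", "fy", "cx", "cy" (pixels), "k1" (the pictures are not rectified: a ray, as slopes to the right and down, at radius r is drawn at 1 + k1 r^2 times it, then the intrinsics apply), "world_to_cam" (4x4, takes a point from world to camera coordinates). Camera axes: x right, y down, z forward; pixel columns grow to the right and rows downward; lengths in m; the calibration is good to about 2 mm. A picture is of the moment at which its call begins: read the wrist's pose just before it. camera_info takes no time and is no camera call; for the wrist camera it gives the pose at the moment of the call.
A pose or a line that the arm cannot do raises MotionError and nothing moves.
- job_done(): hands the job in, once; it reports no verdict.
Trained networks look in the newest picture that a camera, given by its name, has taken for a name from the list of things; names that differ only in an ending like _2 or _b are one class to them, and where a whole thing is asked for, a point or a joint stands for the part that bears it (a point fixed in the world has none). Each returns a list of dicts, best first, with "p" (0 to 1); they miss things now and then, are a little off and sometimes report something else, mostly with a low value. They report only what shows in the picture. A call takes as long as a camera call. They do not tell look-alikes from the thing itself.
- boxes_of(camera, thing): "pixel" ([column, row] in pixels, amid what is visible of it).
- cut_out(camera, thing): "pixels" (384x512 bool, what is visible of it) and "pixel" ([column, row] in pixels, amid what is visible of it).
- place_of(camera, thing): "pixel" ([column, row] in pixels: a listed point, or the origin of a listed thing).
Readings, each from a call of its own:
- read_t(): time.
- read_joints(): joint angles.
- read_joint_vel(): joint speeds.
- read_effort(): joint torques, N m.
- read_ee_pos(): TCP position.
- read_eef_rot(): TCP orientation.
- read_ft_force(): force on the tool from outside, world axes, zero at the start.
- read_moment(): the same for the moment, N m.
- read_gripper_width(): finger opening in m.
Only numpy, scipy, OpenCV 4.12 (cv2) and the standard library are available. Lean on these libraries where they do the work, as an engineer would, in place of code of your own. Each camera call takes 0.05 s, during which the arm holds its last target.

## Working session

There is one attempt and no reset: what is moved stays moved. The work goes in short steps, each a Python script; the robot and the scene stay as the last script left them, time stands still between calls to the robot, and variables do not carry over. Pictures are saved under pics/ and viewed, and the job is handed in when it is done.

```bash
mkdir -p pics; ls; python3 - <<'E'
from workcell import *
import cv2, numpy as np
for c in ["scene","top","wrist"]:
    p,d=camera(c); cv2.imwrite(f"pics/{c}0.png",p)
    i=camera_info(c); print(c,{k:(np.round(v,3).tolist()) for k,v in i.items()})
print(read_t(),read_ee_pos(),read_eef_rot(),read_ft_force())
E
```

```text
pics
scene {'fx': 445.297, 'fy': 445.297, 'cx': 254.1, 'cy': 190.786, 'k1': -0.011, 'world_to_cam': [[0.761, 0.649, -0.014, -0.413], [0.555, -0.662, -0.503, -0.287], [-0.336, 0.375, -0.864, 1.35], [0.0, 0.0, 0.0, 1.0]]}
top {'fx': 351.192, 'fy': 351.192, 'cx': 257.553, 'cy': 195.319, 'k1': 0.004, 'world_to_cam': [[0.013, -1.0, -0.003, -0.024], [-0.997, -0.013, -0.074, 0.574], [0.074, 0.004, -0.997, 0.928], [0.0, 0.0, 0.0, 1.0]]}
wrist {'fx': 339.402, 'fy': 339.402, 'cx': 258.582, 'cy': 195.04, 'k1': -0.032, 'world_to_cam': [[0.344, 0.939, -0.003, -0.622], [0.892, -0.326, 0.315, -0.041], [0.294, -0.111, -0.949, 0.38], [0.0, 0.0, 0.0, 1.0]]}
0.15 [0.21512074 0.58611112 0.23029294] [-3.13974396e+00 -1.27483293e-04  2.78979953e+00] [ 0.01818146  0.84256515 -0.01793711]
```

View pics/scene0.png

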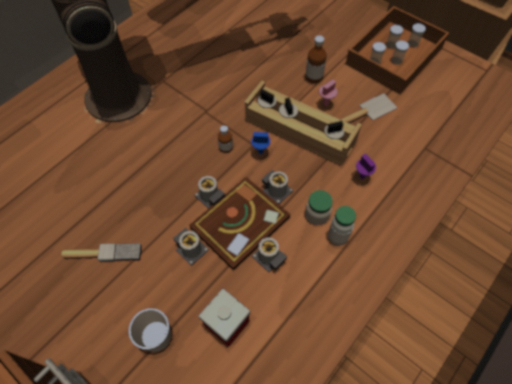

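View pics/top0.png

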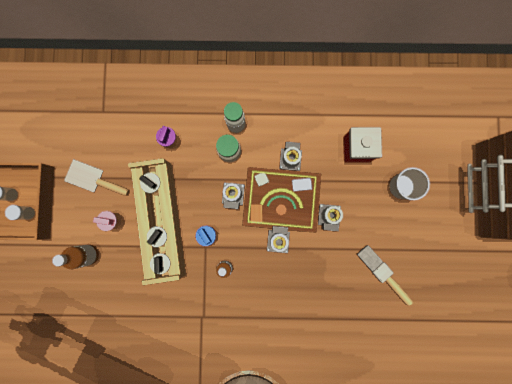

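View pics/wrist0.png

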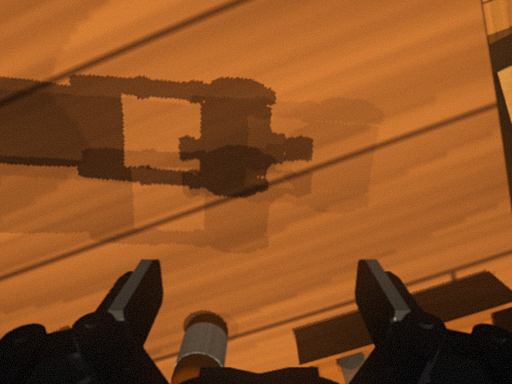

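The scene shows three black-winged screws in the rack (top view about (149,183), (157,236) and (161,264)). Four bushes stand around the panel at (233,192), (292,156), (332,215) and (279,242). The blue, pink and purple screws are decoys.

```bash
cat > h.py <<'E'
from workcell import *
import cv2, numpy as np
from scipy.spatial.transform import Rotation as Ro
def ray(info,px):
    u=(px[0]-info['cx'])/info['fx']; v=(px[1]-info['cy'])/info['fy']
    x,y=u,v
    for _ in range(10):
        s=1+info['k1']*(x*x+y*y); x,y=u/s,v/s
    return np.array([x,y,1.0])
def at_z(info,px,z):
    T=np.linalg.inv(info['world_to_cam']); o=T[:3,3]; d=T[:3,:3]@ray(info,px)
    return o+d*(z-o[2])/d[2]
def at_depth(info,px,dep):
    T=np.linalg.inv(info['world_to_cam']); return T[:3,3]+T[:3,:3]@(ray(info,px)*dep)
def proj(info,P):
    c=(np.array(info['world_to_cam'])@np.append(P,1))[:3]; x,y=c[:2]/c[2]; s=1+info['k1']*(x*x+y*y)
    return np.array([info['fx']*x*s+info['cx'],info['fy']*y*s+info['cy']])
E
python3 - <<'E'
from h import *
for c in ["top","scene"]:
    p,d=camera(c); i=camera_info(c)
    for th,z in [("wing0",.083),("mouth0",.062),("rack_top",.064)]:
        for r in place_of(c,th):
            print(c,th,round(r['p'],2),np.round(r['pixel'],1),np.round(at_z(i,r['pixel'],z),4))
print(read_t())
E
```

```text
top wing0 0.87 [201.3 238.9] [0.4581 0.1225 0.083 ]
top wing0 0.82 [156.3 264. ] [0.3945 0.2331 0.083 ]
top wing0 0.74 [150.8 233.3] [0.4704 0.2495 0.083 ]
top wing0 0.6 [103.3 221. ] [0.4996 0.3701 0.083 ]
top wing0 0.51 [162.8 135.6] [0.7195 0.2277 0.083 ]
top wing0 0.38 [166.1 258.3] [0.4089 0.2091 0.083 ]
top wing0 0.25 [228.8 152.5] [0.678  0.0579 0.083 ]
top mouth0 0.79 [334.1 214.4] [ 0.5243 -0.2146  0.062 ]
top mouth0 0.79 [291.5 153.8] [ 0.6808 -0.104   0.062 ]
top mouth0 0.75 [230.7 192.8] [0.5766 0.0527 0.062 ]
top mouth0 0.71 [279.7 245.7] [ 0.4424 -0.0753  0.062 ]
top rack_top 0.77 [155.7 222.5] [0.4974 0.2437 0.064 ]
top rack_top 0.37 [278.1 241.8] [ 0.4524 -0.071   0.064 ]
scene wing0 0.85 [334.1 125.7] [0.5974 0.2643 0.083 ]
scene wing0 0.79 [367.8 163.3] [0.7312 0.2207 0.083 ]
scene wing0 0.74 [269.7  95.7] [0.3999 0.2365 0.083 ]
scene wing0 0.58 [287.5 106.3] [0.4614 0.238  0.083 ]
scene wing0 0.53 [259.3 138.3] [0.4723 0.1059 0.083 ]
scene wing0 0.53 [332.2  85.4] [0.5104 0.3782 0.083 ]
scene wing0 0.44 [153.2 336.6] [ 0.6305 -0.4185  0.083 ]
scene mouth0 0.8 [269.4 246.9] [ 0.6808 -0.1054  0.062 ]
scene mouth0 0.67 [185.1 241.1] [ 0.5212 -0.2208  0.062 ]
scene mouth0 0.54 [278.7 178.2] [0.5801 0.0537 0.062 ]
scene mouth0 0.52 [206.5 183.7] [ 0.4516 -0.0751  0.062 ]
scene rack_top 0.97 [303.1 113.8] [0.5015 0.2579 0.064 ]
0.55
```

```bash
python3 - <<'E'
from h import *
i=camera_info("wrist"); T=np.linalg.inv(i['world_to_cam'])
p=read_ee_pos(); R=Ro.from_euler('xyz',read_eef_rot()).as_matrix()
print("cam in tcp",R.T@(T[:3,3]-p)); print(np.round(R.T@T[:3,:3],3)); 
t=read_t()
# look at rack
reach([0.46,0.2,0.30],[np.pi,0,np.pi/2]); print(read_t()-t, read_joints())
j=read_joints()
q,d=camera("wrist"); cv2.imwrite("pics/wr1.png",q); np.save("wr1.npy",d)
i=camera_info("wrist"); T=np.linalg.inv(i['world_to_cam']); print(T[:3])
E
```

```text
cam in tcp [ 0.08095697 -0.00116279 -0.14089159]
[[ 0.001 -0.949 -0.315]
 [ 1.     0.001 -0.001]
 [ 0.001 -0.315  0.949]]
1.6916999999999998 [3.24568721e-01 7.04891712e-03 1.84067054e+00 4.85585459e-04
 1.29403600e+00 3.23209837e-01]
[[ 9.99997456e-01  2.24570198e-03 -2.10595882e-04  4.59191597e-01]
 [ 2.06449864e-03 -9.48901582e-01 -3.15565407e-01  2.80654680e-01]
 [-9.08500625e-04  3.15564169e-01 -9.48903804e-01  4.40712496e-01]]
```

View pics/wr1.png

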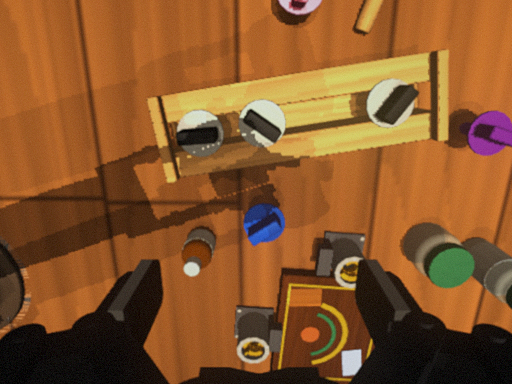

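```bash
cat >> h.py <<'E'
def look(x,y,yaw,h=0.20,zt=0.065,fn=None):
    off=0.081-0.3325*(h+0.141-zt)
    reach([x-off*np.cos(yaw),y-off*np.sin(yaw),h],[np.pi,0,yaw])
    i=camera_info("wrist"); p,d=camera("wrist")
    if fn: cv2.imwrite(f"pics/{fn}.png",p)
    return i,p,d
def cloud(i,d):
    H,W=d.shape; vv,uu=np.mgrid[0:H,0:W]
    K=np.array([[i['fx'],0,i['cx']],[0,i['fy'],i['cy']],[0,0,1]])
    n=cv2.undistortPoints(np.stack([uu,vv],-1).reshape(-1,1,2).astype(np.float64),K,np.array([i['k1'],0,0,0,0.])).reshape(H,W,2)
    P=np.dstack([n*d[...,None],d]); T=np.linalg.inv(i['world_to_cam'])
    return P@T[:3,:3].T+T[:3,3]
E
python3 - <<'E'
from h import *
for k,yaw in enumerate([0.6,0.6+np.pi]):
    i,p,d=look(.5785,.053,yaw,fn=f"b{k}")
    W=cloud(i,d); np.savez(f"b{k}.npz",W=W,d=d,i=np.array(i['world_to_cam']))
    m=(np.hypot(W[...,0]-.5785,W[...,1]-.053)<.035)&(d>0)
    print(read_joints()[5],np.histogram(W[m][:,2],bins=np.arange(0,.09,.004)))
    mm=m&(W[...,2]>.058)&(W[...,2]<.067); print(mm.sum(),W[mm].mean(0))
    cv2.imwrite(f"pics/bm{k}.png",np.hstack([p,cv2.merge([(mm*255).astype(np.uint8)]*3)])[:, :])
print(read_t())
E
python3 -c "
import cv2,numpy as np
a=[cv2.imread(f'pics/bm{k}.png') for k in (0,1)]
cv2.imwrite('pics/bmm.png',cv2.resize(np.vstack(a),(800,600)))"
```

```text
0.9965145360579257 (array([319, 833,  57,  46,  42,  45,  50,  50,  76, 297, 157, 256, 166,
       366, 369, 778,   0,   0,   0,   0,   0,   0]), array([0.   , 0.004, 0.008, 0.012, 0.016, 0.02 , 0.024, 0.028, 0.032,
       0.036, 0.04 , 0.044, 0.048, 0.052, 0.056, 0.06 , 0.064, 0.068,
       0.072, 0.076, 0.08 , 0.084, 0.088]))
1023 [0.57969766 0.05010764 0.06045956]
-2.1646515123825987 (array([210, 492,  31,  19,  26,  22,  27,  40,  54, 488, 202, 232, 180,
       387, 457, 658,   0,   0,   0,   0,   0,   0]), array([0.   , 0.004, 0.008, 0.012, 0.016, 0.02 , 0.024, 0.028, 0.032,
       0.036, 0.04 , 0.044, 0.048, 0.052, 0.056, 0.06 , 0.064, 0.068,
       0.072, 0.076, 0.08 , 0.084, 0.088]))
1020 [0.5791664  0.04955791 0.06025171]
5.925
```

View pics/bmm.png

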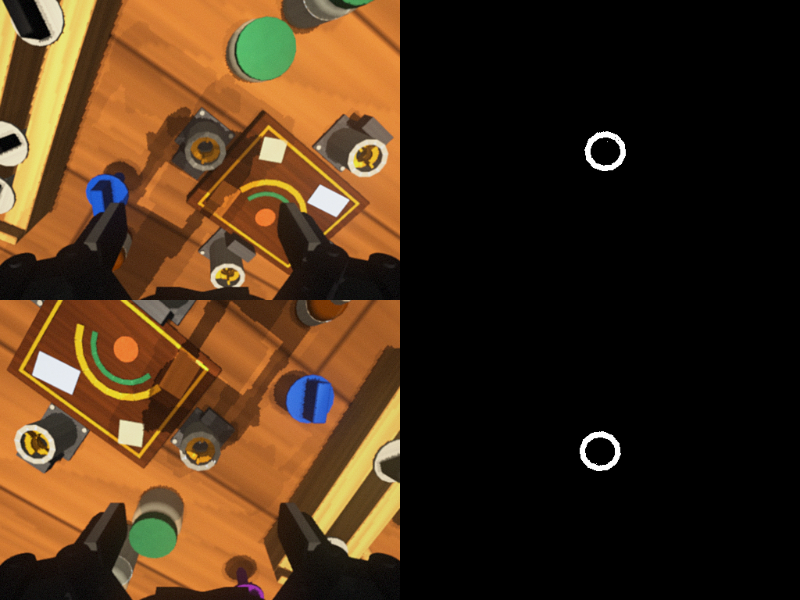

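```bash
cat >> h.py <<'E'
from scipy.optimize import least_squares
def ring(W,d,x,y,zlo=.0585,zhi=.067,r=.0225,rad=.035):
    m=(np.hypot(W[...,0]-x,W[...,1]-y)<rad)&(d>0)&(W[...,2]>zlo)&(W[...,2]<zhi)
    P=W[m]; c=P[:,:2].mean(0)
    for _ in range(5):   # outer edge: farthest point per angular sector
        a=np.arctan2(P[:,1]-c[1],P[:,0]-c[0]); rr=np.hypot(*(P[:,:2]-c).T)
        b=((a+np.pi)/(2*np.pi)*36).astype(int)%36
        E=np.array([P[b==k][np.argmax(rr[b==k]),:2] for k in range(36) if (b==k).any()])
        s=least_squares(lambda q:np.hypot(*(E-q[:2]).T)-q[2],[*c,r],loss='soft_l1',f_scale=.0005); c=s.x[:2]
    return c,s.x[2],P[:,2].mean(),len(P),P[:,:2].mean(0)
E
python3 - <<'E'
from h import *
for k in (0,1):
    z=np.load(f"b{k}.npz"); print(ring(z['W'],z['d'],.579,.05))
for n,(x,y) in {"D":(.448,-.075),"B":(.681,-.105)}.items():
    i,p,d=look(x,y,1.2,fn="bush"+n); print(n,ring(cloud(i,d),d,x,y))
for k,(x,y) in enumerate([(.398,.235),(.46,.241),(.592,.262)]):
    i,p,d=look(x,y,1.7,fn=f"s{k}"); W=cloud(i,d); np.savez(f"s{k}.npz",W=W,d=d)
    m=(np.hypot(W[...,0]-x,W[...,1]-y)<.045)&(d>0)&(W[...,2]>.093)
    P=W[m]; u,s,v=np.linalg.svd(P[:,:2]-P[:,:2].mean(0),full_matrices=False)
    r=cv2.minAreaRect((P[:,:2]*1000).astype(np.float32))
    print(k,len(P),P.mean(0),"yaw",np.arctan2(v[0,1],v[0,0])%np.pi,r)
print(read_t(),read_joints())
E
python3 -c "
import cv2,numpy as np
a=[cv2.imread(f'pics/s{k}.png') for k in (0,1,2)]+[cv2.imread('pics/bushB.png')]
cv2.imwrite('pics/sm.png',cv2.resize(np.vstack([np.hstack(a[:2]),np.hstack(a[2:])]),(800,600)))"
```

```text
(array([0.57929791, 0.04971673]), np.float64(0.022816219961387576), np.float64(0.06050600277344755), 1002, array([0.57966938, 0.0499971 ]))
(array([0.57962265, 0.04992395]), np.float64(0.02275105880097039), np.float64(0.0603005800382091), 996, array([0.5792665 , 0.04964725]))
D (array([ 0.45107934, -0.07549399]), np.float64(0.022717240193149635), np.float64(0.06048321550561212), 1001, array([ 0.45127168, -0.07504301]))
B (array([ 0.67719455, -0.10762162]), np.float64(0.022795526639741485), np.float64(0.060488521632920164), 1009, array([ 0.67744862, -0.10714586]))
0 9314 [0.39404766 0.25143927 0.24826109] yaw 0.14021354354456736 ((397.2567138671875, 241.78173828125), (87.57077026367188, 42.556549072265625), 7.17386531829834)
1 9463 [0.45430829 0.25737704 0.24791106] yaw 0.11676095312020296 ((459.98748779296875, 244.58822631835938), (87.9121322631836, 47.83844757080078), 7.481234073638916)
2 9120 [0.59633611 0.28032909 0.24715533] yaw 0.10908358314302102 ((590.7086791992188, 265.3296813964844), (88.1082534790039, 49.406253814697266), 7.748189449310303)
11.675 [3.65950504e-01 3.84305775e-01 1.59900857e+00 3.09215359e-04
 1.16110924e+00 2.36500176e-01]
```

View pics/sm.png

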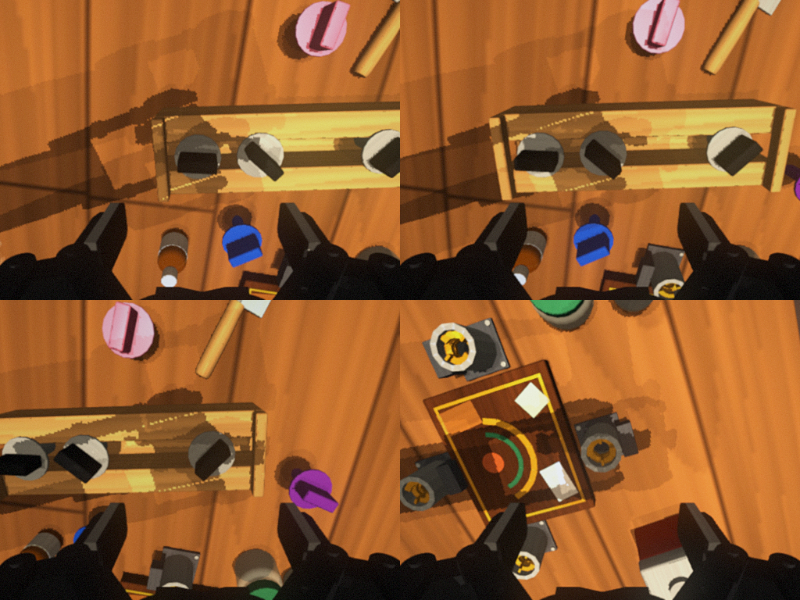

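```bash
cat >> h.py <<'E'
def wing(W,d,x,y,zlo=.091,zhi=.104,zf=(.0655,.0715),rad=.045):
    m=(np.hypot(W[...,0]-x,W[...,1]-y)<rad)&(d>0)&(W[...,2]>zlo)&(W[...,2]<zhi)
    P=W[m]; r=cv2.minAreaRect((P[:,:2]*1000).astype(np.float32)); b=cv2.boxPoints(r)
    e=b[1]-b[0]; f=b[2]-b[1]; g=e if np.hypot(*e)>np.hypot(*f) else f
    return np.array(r[0])/1000,np.arctan2(g[1],g[0])%np.pi,sorted(r[1]),P.mean(0),np.percentile(P[:,2],[5,50,95]),len(P)
E
python3 - <<'E'
from h import *
for k,(x,y) in enumerate([(.398,.235),(.46,.241),(.592,.262)]):
    z=np.load(f"s{k}.npz"); print(wing(z['W'],z['d'],x,y)); 
    W=z['W'];m=(np.hypot(W[...,0]-x,W[...,1]-y)<.03)&(z['d']>0); print(np.histogram(W[m][:,2],bins=np.arange(.056,.104,.003)))
E
```

```text
(array([0.39451627, 0.22756941]), np.float32(0.08676885), [13.995340347290039, 39.90140151977539], array([0.39430592, 0.22837268, 0.09599418]), array([0.09305778, 0.09627685, 0.09744825]), 926)
(array([   0,  220,  653, 1167,   53,   56,   58,   55,   54,   62,   70,
         60,  101,  794,    6]), array([0.056, 0.059, 0.062, 0.065, 0.068, 0.071, 0.074, 0.077, 0.08 ,
       0.083, 0.086, 0.089, 0.092, 0.095, 0.098, 0.101]))
(array([0.46217758, 0.23815894]), np.float32(2.5522614), [14.704660415649414, 39.501319885253906], array([0.4620828 , 0.23928446, 0.09611319]), array([0.09362067, 0.0963097 , 0.09745023]), 924)
(array([   1,  162,  464, 1471,   43,   50,   44,   42,   53,   50,   53,
         55,   92,  811,    7]), array([0.056, 0.059, 0.062, 0.065, 0.068, 0.071, 0.074, 0.077, 0.08 ,
       0.083, 0.086, 0.089, 0.092, 0.095, 0.098, 0.101]))
(array([0.60047955, 0.26007056]), np.float32(0.94116), [14.732998847961426, 40.139163970947266], array([0.60026413, 0.26129245, 0.09605057]), array([0.09340069, 0.09627549, 0.09740279]), 930)
(array([  11,  162,  505, 1279,   54,   45,   46,   46,   51,   59,   47,
         50,   95,  815,    6]), array([0.056, 0.059, 0.062, 0.065, 0.068, 0.071, 0.074, 0.077, 0.08 ,
       0.083, 0.086, 0.089, 0.092, 0.095, 0.098, 0.101]))
```

```bash
cat >> h.py <<'E'
def yaw_opts(x,y,yaw,jlo,jhi):
    """yaw (mod pi) whose j6 lies within [jlo,jhi], as near the middle as possible"""
    j1=np.arctan2(y,x); best=None
    for k in range(-4,5):
        w=yaw+k*np.pi; j6=j1+np.pi/2-w
        if jlo<=j6<=jhi and (best is None or abs(j6-(jlo+jhi)/2)<abs(best[1]-(jlo+jhi)/2)): best=(w,j6)
    return best[0]
def pick(x,y,jlo=-2,jhi=2.0):
    """re-look at the screw near x,y, grasp and lift it"""
    i,p,d=look(x,y,1.7); c,w,s,_,zz,n=wing(cloud(i,d),d,x,y,zlo=.0935)
    w0=yaw_opts(c[0],c[1],float(w),jlo,jhi); print("wing",c,w,s,zz,n)
    if not (36<s[1]<44 and 12<s[0]<17): raise SystemExit("odd wing")
    set_gripper(.045,40); 
    i,p,d=look(c[0],c[1],w0); c2,w2,s2,_,_,_=wing(cloud(i,d),d,c[0],c[1],zlo=.0935); print("2nd",c2,w2,s2)
    dw=(w2-w0+np.pi/2)%np.pi-np.pi/2; w0+=dw; c=c2
    reach([*c,.13],[np.pi,0,w0]); move_linear([*c,.0735],vel=.08,force_limit=8) and print("touched early",read_ee_pos())
    set_gripper(.0,40); print("width",read_gripper_width(),read_ee_pos(),read_ft_force())
    move_linear([*c,.22],vel=.15); print("lifted",read_gripper_width(),read_ft_force(),read_joints()[5],read_t())
E
python3 - <<'E'
from h import *
pick(.3945,.2276)
p,d=camera("wrist"); cv2.imwrite("pics/g0.png",p)
p,d=camera("scene"); cv2.imwrite("pics/g0s.png",p)
E
```

```text
wing [0.39440332 0.22738603] 0.079306625 [14.317934036254883, 39.96425247192383] [0.09462156 0.09634438 0.09744103] 884
2nd [0.39461606 0.22780476] 0.074081235 [13.425053596496582, 40.396240234375]
width 0.013379956667958564 [0.39525462 0.22809193 0.0741657 ] [ 0.70256305 -0.92106429  3.03739077]
lifted 0.013388634941630274 [-0.5445383  -0.93252431 -0.76634621] -1.2169490513607308 17.1833
```

View pics/g0.png

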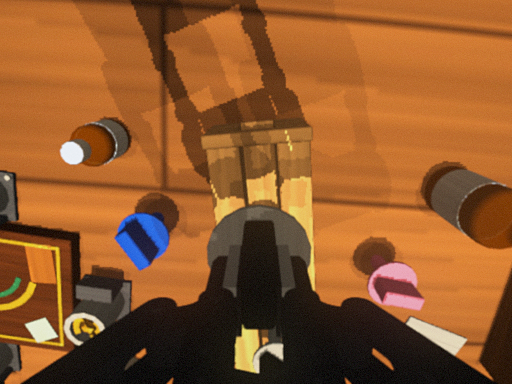

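```bash
python3 - <<'E'
from h import *
x,y=.5795,.0498
w=np.arctan2(y,x)+np.pi/2-1.4
reach([x,y,.22],[np.pi,0,w]); print(read_joints()[5])
move_linear([x,y,.132],vel=.1); print(read_ee_pos(),read_ee_pos(),read_ft_force(),read_ft_force())
r=move_linear([x,y,.076],vel=.03,force_limit=6); print(r,read_ee_pos(),read_ft_force(),read_moment(),read_gripper_width(),read_t())
E
```

```text
1.3248557392772744
[0.58030665 0.04981121 0.13279384] [0.58030665 0.04981121 0.13279384] [ 0.80797697 -0.19520504 -1.14027154] [ 0.80797697 -0.19520504 -1.14027154]
True [0.57945705 0.04982517 0.0858335 ] [-0.36061918  0.65353463  5.16270068] [-0.03686167  0.19267118 -0.00458919] 0.013507214069914739 21.875
```

```bash
cat >> h.py <<'E'
def seek(x,y,step=.15,maxrot=2.5,flim=4,zdrop=.0787):
    """held screw rests on the flights: turn back stepwise, probing down, until it drops; TCP z printed"""
    z=read_ee_pos()[2]; w=read_eef_rot()[2]; rot=0
    while rot<maxrot:
        z+=.0008; w+=step; rot+=step
        reach([x,y,z],[np.pi,0,w]); m=read_moment(); f=read_ft_force()
        r=move_linear([x,y,z-.014],vel=.025,force_limit=flim)
        p=read_ee_pos(); f2=read_ft_force()
        print(f"rot {rot:.2f} z {p[2]:.4f} hit {r} Fz {f[2]:.1f}->{f2[2]:.1f} Fxy {np.hypot(*f2[:2]):.1f} Mz {m[2]:.2f} xy {(p[:2]-[x,y])*1e3} j6 {read_joints()[5]:.2f} t {read_t():.1f}")
        if p[2]<z-.003: print("DROPPED" if p[2]<zdrop else "big fall"); return w
        if f2[2]>25 or abs(m[2])>1 or f[2]>20: print("STOP"); return None
        z=p[2]
    return None
E
python3 - <<'E'
from h import *
print(seek(.5795,.0498,maxrot=.4))
E
```

```text
rot 0.15 z 0.0860 hit True Fz -2.1->4.1 Fxy 0.8 Mz -0.03 xy [-0.12717613 -0.00390195] j6 1.18 t 22.4
rot 0.30 z 0.0857 hit True Fz -1.4->3.9 Fxy 0.5 Mz -0.03 xy [-0.3437376   0.04691912] j6 1.03 t 22.8
rot 0.45 z 0.0836 hit True Fz -0.9->-0.4 Fxy 1.9 Mz -0.05 xy [-0.59783637  0.31799024] j6 0.88 t 23.4
None
```

```bash
python3 - <<'E'
from h import *
print(read_ft_force(),read_moment(),read_ee_pos())
print(seek(.5795,.0498,step=.1,maxrot=.5))
E
```

```text
[ 1.737416    0.76893406 -0.42360885] [ 0.18634062 -0.11895844  0.05537559] [0.57890216 0.05011799 0.08361575]
rot 0.10 z 0.0812 hit True Fz -1.7->4.5 Fxy 0.8 Mz 0.03 xy [-0.13802359  0.04923977] j6 0.78 t 23.9
big fall
0.8047055569847147
```

```bash
python3 - <<'E'
from h import *
print(seek(.5795,.0498,step=.1,maxrot=.5))
E
```

```text
rot 0.10 z 0.0814 hit True Fz -1.0->4.0 Fxy 0.4 Mz 0.05 xy [-0.10874304 -0.05263302] j6 0.68 t 24.4
rot 0.20 z 0.0817 hit True Fz 0.1->4.7 Fxy 0.9 Mz -0.00 xy [-0.2054463   0.01397522] j6 0.58 t 24.8
rot 0.30 z 0.0820 hit True Fz -0.4->3.3 Fxy 0.4 Mz -0.06 xy [-0.13436113  0.02769606] j6 0.48 t 25.3
rot 0.40 z 0.0824 hit True Fz 1.1->3.9 Fxy 0.8 Mz 0.01 xy [-0.11699303  0.01355907] j6 0.38 t 25.8
rot 0.50 z 0.0827 hit True Fz 0.5->4.6 Fxy 0.9 Mz 0.02 xy [-0.11375517  0.00390249] j6 0.28 t 26.2
None
```

```bash
sed -i 's/z+=.0008/z+=lift/; s/zdrop=.0787):/zdrop=.0787,lift=.0005):/' h.py; python3 - <<'E'
from h import *
print(seek(.5795,.0498,step=.1,maxrot=1.5))
p,d=camera("wrist"); cv2.imwrite("pics/k0.png",p)
E
```

```text
rot 0.10 z 0.0829 hit True Fz 1.8->3.2 Fxy 0.2 Mz 0.02 xy [-0.00349894 -0.01337235] j6 0.18 t 26.7
rot 0.20 z 0.0832 hit True Fz 1.8->4.7 Fxy 1.0 Mz 0.01 xy [ 0.11080432 -0.00548755] j6 0.08 t 27.1
rot 0.30 z 0.0836 hit True Fz 2.2->3.9 Fxy 0.8 Mz -0.02 xy [ 0.13345439 -0.01625162] j6 -0.02 t 27.6
rot 0.40 z 0.0840 hit True Fz 1.9->3.2 Fxy 0.4 Mz -0.02 xy [ 0.08527501 -0.03071324] j6 -0.12 t 28.1
rot 0.50 z 0.0843 hit True Fz 2.0->3.4 Fxy 0.6 Mz 0.04 xy [ 0.14073074 -0.00473269] j6 -0.22 t 28.5
rot 0.60 z 0.0845 hit True Fz 2.2->4.1 Fxy 0.4 Mz -0.02 xy [ 0.08884289 -0.00103704] j6 -0.32 t 29.0
rot 0.70 z 0.0848 hit True Fz 2.0->4.0 Fxy 1.4 Mz -0.01 xy [0.06434073 0.00234243] j6 -0.42 t 29.4
rot 0.80 z 0.0850 hit True Fz 2.5->4.1 Fxy 0.6 Mz -0.01 xy [-0.11780146 -0.05959001] j6 -0.52 t 29.9
rot 0.90 z 0.0850 hit True Fz 1.9->2.8 Fxy 0.1 Mz 0.04 xy [-0.28981025  0.05928199] j6 -0.62 t 30.3
rot 1.00 z 0.0851 hit True Fz 1.5->4.5 Fxy 1.0 Mz 0.02 xy [-0.18629285  0.47149554] j6 -0.72 t 30.8
rot 1.10 z 0.0849 hit True Fz 0.3->4.9 Fxy 1.1 Mz 0.01 xy [0.2569915  0.21349524] j6 -0.82 t 31.3
rot 1.20 z 0.0840 hit True Fz -0.2->1.4 Fxy 1.6 Mz 0.05 xy [0.24443406 0.4712768 ] j6 -0.92 t 31.8
rot 1.30 z 0.0754 hit True Fz -1.0->4.5 Fxy 0.5 Mz 0.02 xy [ 0.05650317 -0.07914802] j6 -1.02 t 32.4
DROPPED
2.601372282329721
```

View pics/k0.png

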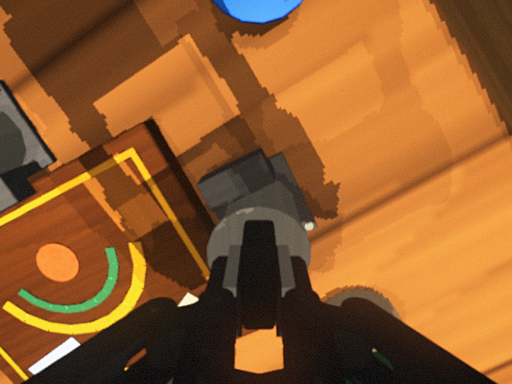

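```bash
cat >> h.py <<'E'
def drive(x,y,step=.2,maxrot=2.0,flim=4):
    z=read_ee_pos()[2]; w=read_eef_rot()[2]; rot=0; last=[z]
    while rot<maxrot:
        w-=step; rot+=step
        reach([x,y,z+.0006],[np.pi,0,w]); m=read_moment(); f=read_ft_force()
        r=move_linear([x,y,z-.004],vel=.02,force_limit=flim)
        p=read_ee_pos(); f2=read_ft_force(); z=p[2]
        print(f"fwd {rot:.2f} z {z:.4f} hit {r} Fz {f[2]:.1f}->{f2[2]:.1f} Fxy {np.hypot(*f2[:2]):.1f} Mz {m[2]:.2f} xy {(p[:2]-[x,y])*1e3} j6 {read_joints()[5]:.2f} t {read_t():.1f}")
        if f2[2]>20 or abs(m[2])>1 or abs(f[2])>20: print("STOP"); return
        last.append(z)
        if len(last)>3 and z<.0735 and last[-3]-z<.0003: print("HOME"); return
E
python3 - <<'E'
from h import *
drive(.5795,.0498)
E
```

```text
fwd 0.20 z 0.0752 hit True Fz -0.2->5.2 Fxy 0.5 Mz 0.02 xy [ 0.18199929 -0.09314281] j6 -0.82 t 33.0
fwd 0.40 z 0.0746 hit True Fz -0.3->4.8 Fxy 0.2 Mz 0.02 xy [-0.08842488 -0.0100695 ] j6 -0.62 t 33.5
fwd 0.60 z 0.0740 hit True Fz -1.4->4.4 Fxy 0.2 Mz 0.00 xy [-0.13982535 -0.04312689] j6 -0.42 t 34.0
fwd 0.80 z 0.0733 hit True Fz -1.3->5.5 Fxy 1.3 Mz -0.04 xy [-0.04789636 -0.03167197] j6 -0.22 t 34.6
fwd 1.00 z 0.0727 hit True Fz -1.4->4.3 Fxy 1.3 Mz 0.01 xy [-0.08759624 -0.02230985] j6 -0.02 t 35.1
fwd 1.20 z 0.0722 hit True Fz -1.0->3.4 Fxy 0.4 Mz -0.03 xy [-0.067922    0.02659049] j6 0.18 t 35.6
fwd 1.40 z 0.0722 hit True Fz -1.4->4.4 Fxy 0.1 Mz 0.02 xy [-0.22443036  0.02702156] j6 0.38 t 36.1
fwd 1.60 z 0.0722 hit True Fz -2.3->4.2 Fxy 1.1 Mz -0.03 xy [-0.23499327  0.03036008] j6 0.58 t 36.6
HOME
```

```bash
cat >> h.py <<'E'
def leave(x,y):
    p=read_ee_pos(); set_gripper(.045); move_linear([p[0],p[1],.20],vel=.15)
def check(x,y,yaw,fn=None):
    i,p,d=look(x,y,yaw,fn=fn); W=cloud(i,d); print("CHECK wing",wing(W,d,x,y,zlo=.091))
def place(x,y,j6=1.9):
    w=np.arctan2(y,x)+np.pi/2-j6
    reach([x,y,.22],[np.pi,0,w]); move_linear([x,y,.132],vel=.12); print(read_gripper_width(),read_ft_force())
    r=move_linear([x,y,.077],vel=.03,force_limit=6); p=read_ee_pos()
    print("landed",r,p,read_ft_force(),read_moment(),"above rim %.1f mm"%((p[2]+.0088-.062)*1e3),read_t())
    return p[2]
E
python3 - <<'E'
from h import *
leave(.5795,.0498); check(.5795,.0498,1.0,"c0")
pick(.4621,.238)
E
```

```text
CHECK wing (array([0.57868915, 0.04865056]), np.float32(1.0108609), [13.86317253112793, 39.94132995605469], array([0.57935776, 0.04940383, 0.09429321]), array([0.09268453, 0.09437958, 0.09558111]), 877)
wing [0.46217825 0.23822307] 2.5421305 [14.433725357055664, 39.591285705566406] [0.09470591 0.09632206 0.09747851] 887
2nd [0.46206653 0.23818591] 2.5504372 [13.436219215393066, 39.471107482910156]
width 0.013326019874204979 [0.46277086 0.23850258 0.07424576] [0.4098625  0.00792556 2.36345773]
lifted 0.012906225775315864 [-0.18962284 -0.80756885 -1.40528589] -0.5874615045375944 43.1333
```

View pics/c0.png

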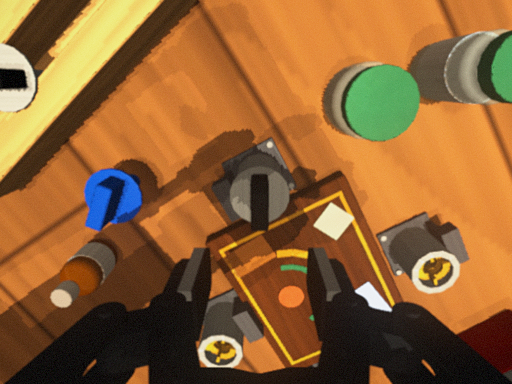

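Screw 0 is seated: its flange covers the bush at (260,195), and the wing top measures 34 mm above the measured rim, which matches home. Next is the second screw, into bush D.

```bash
python3 - <<'E'
from h import *
x,y=.4512,-.0753
z=place(x,y)
if .075<z<.0885: print(seek(x,y,step=.1,maxrot=2.6) if z>.0787 else "already dropped")
E
```

```text
0.01352037235615019 [ 0.34787173 -0.10858896 -1.384732  ]
landed True [ 0.45118147 -0.07523702  0.085019  ] [-1.24147361 -0.14493735  4.60461334] [0.05733019 0.04919414 0.03031919] above rim 31.8 mm 47.4667
rot 0.10 z 0.0850 hit True Fz -0.1->3.2 Fxy 1.0 Mz 0.07 xy [0.44646226 0.00594223] j6 1.71 t 47.9
rot 0.20 z 0.0844 hit True Fz -1.2->3.0 Fxy 1.1 Mz 0.01 xy [0.03793334 0.25890475] j6 1.61 t 48.4
rot 0.30 z 0.0754 hit True Fz -0.7->5.1 Fxy 1.3 Mz 0.01 xy [-0.04979887 -0.08125677] j6 1.51 t 49.1
DROPPED
-0.19468075448540287
```

```bash
python3 - <<'E'
from h import *
x,y=.4512,-.0753
drive(x,y,maxrot=1.3)
E
```

```text
fwd 0.20 z 0.0752 hit True Fz -1.0->7.5 Fxy 1.6 Mz -0.03 xy [ 0.21670075 -0.04310219] j6 1.70 t 49.6
fwd 0.40 z 0.0745 hit True Fz -1.2->6.4 Fxy 1.8 Mz 0.03 xy [0.0222661  0.01004969] j6 1.90 t 50.1
fwd 0.60 z 0.0739 hit True Fz -1.7->5.8 Fxy 0.6 Mz -0.08 xy [0.02850685 0.02246917] j6 2.10 t 50.6
fwd 0.80 z 0.0732 hit True Fz -1.1->5.2 Fxy 0.9 Mz -0.02 xy [0.11027949 0.04483893] j6 2.30 t 51.2
fwd 1.00 z 0.0726 hit True Fz -0.9->5.2 Fxy 1.4 Mz 0.01 xy [0.15895962 0.04031911] j6 2.50 t 51.7
fwd 1.20 z 0.0722 hit True Fz -0.5->4.7 Fxy 0.7 Mz 0.01 xy [0.1386162  0.13205098] j6 2.70 t 52.2
fwd 1.40 z 0.0722 hit True Fz 0.3->4.2 Fxy 0.7 Mz 0.03 xy [0.18147345 0.14527061] j6 2.90 t 52.7
```

Home: z has levelled off at 0.0722, as with screw 0. I'll release it, check it, and pick the third screw.

```bash
python3 - <<'E'
from h import *
leave(.4512,-.0753); check(.4512,-.0753,1.0,"c1")
i,p,d=look(.53,.25,1.7,h=.3,fn="rack2")
W=cloud(i,d); print(wing(W,d,.6003,.2605,zlo=.0915))
print(read_t())
E
```

```text
CHECK wing (array([ 0.45055972, -0.07684873]), np.float32(1.5473495), [14.255669593811035, 40.16457748413086], array([ 0.45107724, -0.0759372 ,  0.09421647]), array([0.09257167, 0.09429654, 0.09550482]), 882)
(array([0.60015021, 0.26008765]), np.float32(0.950913), [14.258261680603027, 39.8772087097168], array([0.59986843, 0.26084944, 0.09607037]), array([0.09366205, 0.09626807, 0.09751416]), 483)
57.8417
```

View pics/c1.png

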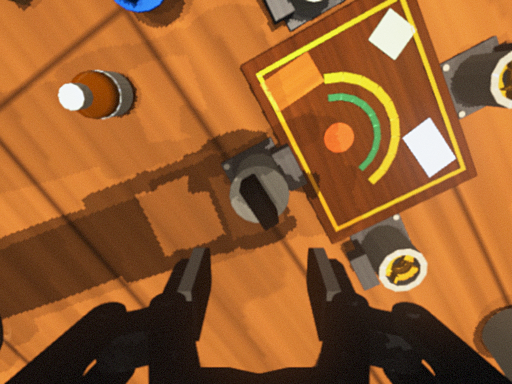

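View pics/rack2.png

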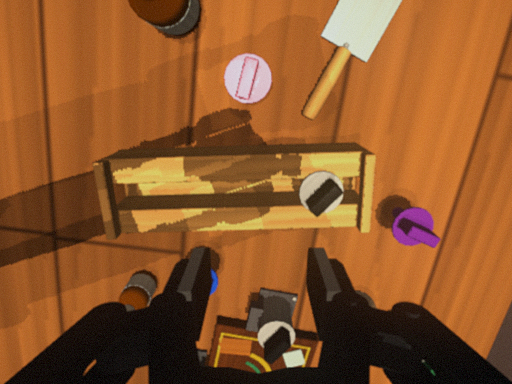

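Screw 1 is seated in bush D (260,195), and the last screw is still in the rack at (322,193).

```bash
python3 - <<'E'
from h import *
pick(.6002,.2601)
x,y=.6773,-.1075
z=place(x,y,j6=1.4)
if .075<z<.0885: print(seek(x,y,step=.1,maxrot=2.6) if z>.0787 else "already dropped")
E
```

```text
wing [0.60009662 0.26023242] 0.9463924 [13.61685848236084, 40.04613494873047] [0.09473733 0.09635998 0.09753664] 877
2nd [0.60014117 0.2603714 ] 0.9564419 [13.495980262756348, 39.67070007324219]
width 0.013336910318363066 [0.60073322 0.26062525 0.07439173] [-0.04309001  0.66933251  1.45693914]
lifted 0.01284722697503827 [-0.52706262 -0.66733547 -2.80457714] 0.9571338121268608 62.2167
0.013030801450853112 [ 0.13552986 -0.73644125 -1.64442703]
landed True [ 0.67722689 -0.10747106  0.08525144] [-0.53187918  0.72804105  4.6059914 ] [0.02043204 0.10518439 0.02438907] above rim 32.1 mm 65.9
rot 0.10 z 0.0853 hit True Fz -0.6->3.1 Fxy 0.9 Mz -0.04 xy [0.22279827 0.06323631] j6 1.24 t 66.4
rot 0.20 z 0.0850 hit True Fz 0.6->4.0 Fxy 0.2 Mz -0.01 xy [0.11813561 0.11954006] j6 1.14 t 66.8
rot 0.30 z 0.0756 hit True Fz -1.8->3.6 Fxy 0.2 Mz 0.01 xy [-0.00094354 -0.03474303] j6 1.04 t 67.5
DROPPED
0.31348221388874964
```

```bash
python3 - <<'E'
from h import *
x,y=.6773,-.1075
drive(x,y,maxrot=1.7)
E
```

```text
fwd 0.20 z 0.0754 hit True Fz -1.2->4.9 Fxy 0.5 Mz 0.03 xy [0.10411558 0.00259438] j6 1.23 t 68.0
fwd 0.40 z 0.0747 hit True Fz -2.0->4.5 Fxy 1.9 Mz 0.04 xy [-0.39039397 -0.03232443] j6 1.43 t 68.6
fwd 0.60 z 0.0741 hit True Fz -1.6->4.4 Fxy 0.8 Mz 0.01 xy [-0.15246904  0.13794219] j6 1.63 t 69.1
fwd 0.80 z 0.0733 hit True Fz -1.0->4.2 Fxy 0.2 Mz 0.03 xy [-0.01591414  0.30994523] j6 1.83 t 69.6
fwd 1.00 z 0.0728 hit True Fz -0.4->4.3 Fxy 0.2 Mz -0.00 xy [0.01588573 0.43088904] j6 2.03 t 70.1
fwd 1.20 z 0.0724 hit True Fz -0.7->3.7 Fxy 0.8 Mz 0.01 xy [0.13339037 0.64549193] j6 2.23 t 70.6
fwd 1.40 z 0.0724 hit True Fz -0.2->3.2 Fxy 0.7 Mz 0.03 xy [0.25543996 0.7382331 ] j6 2.43 t 71.1
fwd 1.60 z 0.0725 hit True Fz -0.1->3.2 Fxy 0.8 Mz -0.04 xy [0.41246695 0.81697635] j6 2.64 t 71.7
HOME
```

```bash
python3 - <<'E'
from h import *
leave(.6773,-.1075)
for n,(x,y) in {"A":(.5795,.0498),"D":(.4512,-.0753),"B":(.6773,-.1075)}.items(): check(x,y,1.2,"f"+n)
reach([.45,.1,.4],[np.pi,0,1.6])
for c in ["top","scene"]: cv2.imwrite(f"pics/end{c}.png",camera(c)[0])
print(read_t(),read_ft_force())
E
python3 -c "
import cv2,numpy as np
a=[cv2.imread(f'pics/{k}.png') for k in ('fB','fA','endtop','endscene')]
cv2.imwrite('pics/fm.png',cv2.resize(np.vstack([np.hstack(a[:2]),np.hstack(a[2:])]),(800,600)))"
```

```text
CHECK wing (array([0.5787149 , 0.04855234]), np.float32(1.0059072), [14.060184478759766, 39.728553771972656], array([0.57910375, 0.04946853, 0.09425429]), array([0.0927884 , 0.09431121, 0.09547885]), 870)
CHECK wing (array([ 0.45067529, -0.07689027]), np.float32(1.5465935), [13.962623596191406, 39.97974395751953], array([ 0.45094793, -0.07587352,  0.09427161]), array([0.09278189, 0.09434684, 0.09548263]), 864)
CHECK wing (array([ 0.67728748, -0.10911757]), np.float32(1.8557249), [14.229862213134766, 40.734275817871094], array([ 0.67746154, -0.10803201,  0.09423178]), array([0.09261686, 0.09430169, 0.09548123]), 883)
78.2833 [0.28966835 0.82237781 0.179386  ]
```

View pics/fm.png

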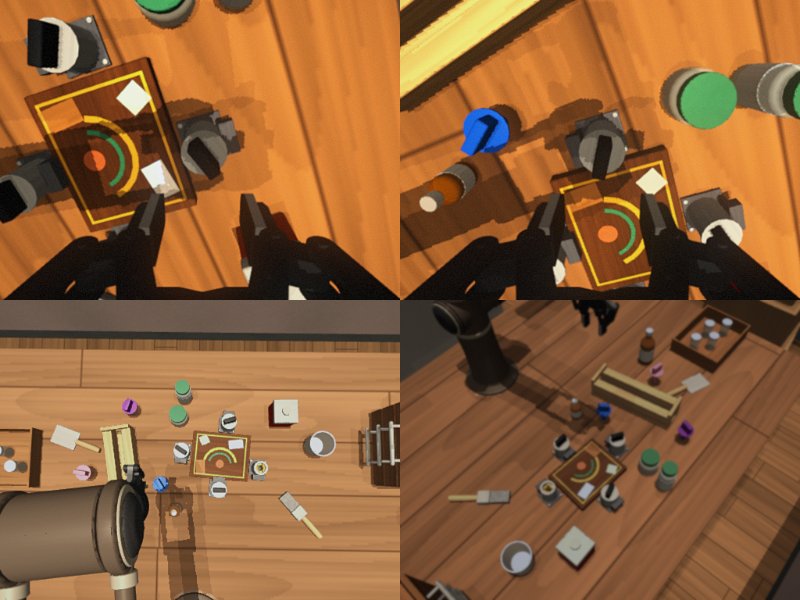

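All three wing tops are at the same height, 34 mm above the measured rim. The rack is empty, the fourth bush is free and the bystanders are where they were, so I'm handing in.

```bash
python3 - <<'E'
from h import *
job_done(); print(read_t())
E
```

```text
the job is handed in; nothing more can be done
the job is handed in; nothing more can be done
```

The rack held three screws. Each is now screwed home in a bush of its own, and I handed the job in at about 78 s of the 210 s. `job_done` gives no verdict.

- **Method:** I found each screw and bush with wrist-camera depth and gripped each wing once. I turned it back in 0.1–0.15 rad steps, probing lightly down until it dropped, then drove it forward until the height stopped falling.
- **Heights:** At the last check all three wing tops stood about 34 mm above the rim measured earlier, which matches fully home.
- **Centring:** The measured wing centres are about 1.4 to 1.7 mm from the bush centres, inside the 4 mm limit. Some of that is measurement bias, because part of each wing's side shows in the picture.
- **Forces:** The tool force readings during insertion stayed below about 8 N. I saw no contact with the panel and nothing on the bench out of place.
- **Disagreements:**
  - Depth heights read about 1.7 mm low throughout, so I judged heights relative to the measured rim.
  - In the first bush the screw slipped past one thread start with no sign of force, and dropped properly at the next one.

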